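# Clear the mounting pad and hold the hidden bolt head

## Task

Get the bracket ready for its nut to be tightened: with the grey scraper block, not with the fingers, wipe the three loose metal chips off the plate beside the bracket, down onto the worktop, and stand the block upright back on the worktop. Then reach down into the gap behind the bracket's front wall, grip the bolt's flat-sided head there so that its flats stand upright (which lifts the hanging spanner level), and finish while still holding the head firmly so that it cannot turn; leave the spanner itself and the glassware and bottles round about alone.

Things in the scene. Friction and masses are not known exactly. Their poses are not given: they have to be found in the camera images.
- fixture: Fixed dark steel base plate, 130 (x) x 260 (y) x 16 mm high, on the worktop; origin at the centre of its underside, x to its rear edge, y along its length to the left. A steel bracket stands on its right part; the left part, y = -10 to 130 mm, is flat and holds the chips. Four screw heads, 11 mm across, 5 mm high, at x = +-26, y = -20 and -110 mm.
- pad (a point): Point on the plate's top face, 16 mm above the worktop, at x = 0, y = +60 mm of the fixture: middle of the area where the chips lie (within 45 mm of it along the plate's length and 45 mm across); axes as the fixture's.
- gap (a point): Middle of the mouth of the gap in the bracket, at fixture x = 0, y = -65 mm, 100 mm above the worktop; axes as the fixture's. The bracket is a channel open at the top and both ends: two upright walls, each 8 mm thick, 70 mm wide along y, from the plate up to 100 mm above the worktop, inner faces at x = -22 and +22 mm (gap 44 mm, its floor 22 mm above the worktop).
- bolt_head (a point): Dark steel bolt head, a flat-sided block 14 (x) x 16 (y) x 40 mm (z), mid-gap at fixture x = 0, y = -65 mm; origin at its centre on the bolt's level axis (along the fixture's x), 58 mm above the worktop. Its two flats face its own +y and -y, 16 mm apart. It cannot shift, only turn about x. Jaws closing on the flats from above along the fixture's y turn it square.
- bolt (a joint): Turn of the bolt (with its head, nut and spanner, all one piece) about the fixture's x axis, rad. 0: head's flats upright and spanner level. The spanner's weight (about 0.04 N m) keeps turning it to +0.28, its stop (the spanner droops); it falls back there when let go. Range -0.28 to 0.28.
- spanner_end (a point): Middle of the free end of the steel spanner, which sits on the nut before the bracket's front wall (the -x side), 58 mm above the worktop at the nut, and points to the fixture's -y, drooping at the start; this end is 105 mm from the bolt's axis and 37 mm before the head's centre. Spanner 7 mm thick, 11 to 27 mm broad. Turns with the bolt; not to be touched.
- scraper: Loose grey plastic scraper block, 140 g, standing upright on the worktop left of the fixture: a foot 22 (x) x 110 (y) x 22 mm high with a straight square lower edge, on it a grip 18 mm thick (x) and 70 mm long (y), from 22 to 65 mm high. Origin at the centre of its underside, z up.
- chip_0: Loose aluminium chip, about 18 x 13 x 7 mm, 12 g, lying flat on the plate's left part; origin at its centre.
- chip_1: Loose aluminium chip, about 18 x 13 x 7 mm, 12 g, lying flat on the plate's left part; origin at its centre.
- chip_2: Loose aluminium chip, about 18 x 13 x 7 mm, 12 g, lying flat on the plate's left part; origin at its centre.
- petri_dish: Glass dish, 89 mm across, 16 mm high, on the worktop right of the fixture; bystander, origin under its centre.
- amber_bottle: Amber bottle, 54 x 112 mm high, bystander; origin under its centre.
- buffer_0: White plastic bottle, 36 x 82 mm high, bystander; origin under its centre.
- oil_bottle: Small dropper bottle, 26 x 52 mm high, bystander; origin under its centre.
- beaker_b: Glass beaker, 52 x 66 mm high, bystander; origin under its centre.
Not all that is in view belongs to the job. Several things have the shape of the scraper; the one meant has the colours described above.

How it is judged (in metres and radians):
On the way, in this order (a step that is already met when the one before it is completed fails the run):
1. all three chips are off the plate, down on the worktop (height (world z) of each of chip_0, chip_1, chip_2 below 0.0135 m), for 0.2 s.
2. the scraper block stands upright on the worktop, let go (height (world z) of scraper below 0.006 m and angle between scraper's own z axis and vertical below 0.15 rad and contact force between scraper and the arm below 0.3 N and contact force between scraper and the fingers below 0.3 N), for 0.2 s.
At the end, for the whole second after the job is handed in: Chips on the worktop (centres below 13.5 mm); scraper block standing there untouched (6 mm, 0.15 rad of upright); fingers press the bolt head with over 3 N, its flats upright to 0.09 rad, nothing touching the spanner (all of step 1 and all of step 2 and value of joint bolt between -0.09 and 0.09 rad and contact force between the fingers and head_of_bolt above 3 N and contact force between anything else and spanner_ring below 0.3 N and contact force between anything else and spanner_bar below 0.3 N and contact force between anything else and spanner_tail below 0.3 N); the arm keeps its last pose, push and grip.
It fails at once if the fingers touch a chip (contact force between the fingers and chip_0 above 1 N or contact force between the fingers and chip_1 above 1 N or contact force between the fingers and chip_2 above 1 N).
It fails at once if the glass dish, beaker or a bottle is shoved more than 30 mm (distance of any of petri_dish, amber_bottle, buffer_0, oil_bottle, beaker_b from where it was at the start of the episode above 0.03 m).
It fails at once if the robot pushes the spanner (contact force between anything else and spanner_ring above 5 N or contact force between anything else and spanner_bar above 5 N or contact force between anything else and spanner_tail above 5 N).
It also fails if it takes over 61 s, if anything falls off the work surface, if the arm or the gripper's body presses on something with over 40 N, if the wrist force passes 120 N, or if a joint passes its speed limit or range.

## Robot

A 6-joint arm with a two-finger parallel gripper is mounted at the origin on a cart in front of the work surface, level with it; the furniture and walls round the work are solid. World frame = base frame: x ahead of the robot, y to its left, z up, the work surface at z = 0. Lengths are in mm, angles in degrees, forces in N, time in s.
With the tool pointing down it reaches from about 350 to 850 mm from the base axis. Payload 8.1 kg.
Tool frame: the origin (TCP) lies at the centre of the arm's flange, where the gripper is bolted on; the fingertips stand 173 mm ahead of it and the grasp point (between the pads) lies 155 mm ahead of it; z points along the fingers, y is the line along which they close (so a half turn about z gives the same grasp; the last joint's range is limited). The gripper opens to 85 mm and grips with 20 to 120 N. Pads are 22 mm wide; open, the fingers measure 114 mm over their backs; the gripper's body (76 mm by 85 mm) begins 54 mm behind the grasp point. The pads swing forward as they close: fully open they stand 13 mm farther back than shut.
Start: joints at [-72.33, 7.471, 85.268, -0, 87.261, -4.893], TCP at [230.241, -554.072, 404.692] pointing down, gripper open.
Joint ranges: [-169.43, 169.43], [-51.17, 129.36], [1.28, 143.12], [-76.62, 256.62], [0, 156.53], [-152.29, 152.29]. Speed limits (degrees/s): [136.94, 136.94, 159.86, 180, 180, 180].

## Interface

Orientations are given as [roll, pitch, yaw] about the fixed x, y, z axes, in that order (R = Rz(yaw) Ry(pitch) Rx(roll)).
In Python, from bench import * gives the robot as it stands.
- The arm moves only by the shell command python3 -m jog 'ROWS' [FORCE]. ROWS is text: rows parted by semicolons, each of 7 numbers parted by spaces: the shift along the tool's x, y, z scaled (see below), then the turn, a rotation vector about the tool's x, y, z scaled (see below), then the closure, from -1 (fully open) to 1 (shut). In form: tx ty tz wx wy wz hand; .... A call has 1 to 5 rows; each row shifts and turns the commanded pose from where the row before left it, along the tool's axes as they then stand; what a row does not reach is not made up. The controller multiplies each number of a shift by 0.1 m and each number of a turn by 60 degrees. A row lasts 1/8 s, in which the tool goes at most 62.5 mm and 10.7 degrees, less where a joint would pass 70% of its speed; a pose out of reach is approached as far as the arm can. A call with a number of a shift or a turn outside -1 to 1 is refused whole. A call with a gripper value outside its range is refused whole. The fingers move at their own pace and stop on an object; FORCE is the grip in N (left out, the last holds). Time passes only in rows, so rows that do not move let the fingers close. It gives the time, the measured TCP pose, the force, the opening and the grip force at its end, in the units of the state.
- sense(): the state, without advancing time (a new reading comes with each control period).
- snapshot(name): name is "scene" or "top" or "wrist"; returns a dict with "img" (480x640x3 uint8, red, green, blue), "fx", "fy", "cx", "cy" (pixels), "extrinsics" (4x4, takes a point from camera to world coordinates). Camera axes: x right, y down, z forward; pixel columns grow to the right and rows downward; lengths in mm; the calibration is good to about 2 mm. A picture is of the moment at which its call begins. There is no depth.
- hand_in(): hands the job in; it is judged then, once.
The state is a dict: "time": time; "joint_pos": joint angles; "qd": joint speeds; "joint_efforts": joint torques, N m; "tool_pos": TCP position; "tcp_rot": TCP orientation; "ft_force": force on the tool from outside, world axes, zero at the start; "wrist_torque": the same for the moment, N m; "finger_gap": finger opening in mm; "grip_force": force on a finger pad.
Only numpy, scipy, OpenCV 4.12 (cv2) and the standard library are available. Lean on these libraries where they do the work, as an engineer would, in place of code of your own. Each camera call takes 0.05 s, during which the arm holds its last target. There are 200 camera calls.

## Working session

There is one attempt and no reset: what is moved stays moved. The work goes in short steps, Python scripts to look and compute and a shell command to move; the robot and the scene stay as the last step left them, time stands still between calls to the robot, and variables do not carry over. Pictures are saved under pics/ and viewed, at most 10 in all, crops included, and the job is handed in when it is done.

```bash
mkdir -p pics; python3 - <<'E'
from bench import *
import cv2,numpy as np
for n in ["scene","top"]:
    s=snapshot(n); cv2.imwrite(f"pics/{n}0.png",s["img"][:,:,::-1])
    print(n,s["fx"],s["fy"],s["cx"],s["cy"],np.round(s["extrinsics"],4).tolist())
print(sense())
E
```

```text
scene 538.636790011461 538.636790011461 323.5515455673351 242.26062139117053 [[0.8275, -0.352, 0.4373, -351.9313], [-0.5613, -0.5043, 0.6562, -1252.7077], [-0.0105, -0.7885, -0.6149, 1390.582], [0.0, 0.0, 0.0, 1.0]]
top 449.6696187140592 449.6696187140592 316.9731638376809 245.07353371744972 [[0.0113, -0.9844, 0.1756, 336.728], [-0.9999, -0.0102, 0.0077, 108.7242], [-0.0058, -0.1757, -0.9844, 1473.9499], [0.0, 0.0, 0.0, 1.0]]
{'time': 0.1, 'joint_pos': array([-7.23296933e+01,  7.51153879e+00,  8.53237016e+01, -4.38575962e-04,
        8.72612152e+01, -4.89229863e+00]), 'qd': array([-0.03590857, -0.11735617, -0.22743262,  0.02913088,  0.1105917 ,
       -0.03185876]), 'joint_efforts': array([ 1.62932389e-03, -5.70950139e+01, -5.01942158e+01, -3.18753041e-05,
        8.10801052e-03, -6.90482329e-05]), 'tool_pos': array([ 230.17932765, -553.8679091 ,  403.73483872]), 'tcp_rot': array([-1.79903858e+02, -7.78957422e-03,  2.25626201e+01]), 'ft_force': array([-0.49493012, -0.07980697,  0.01421672]), 'wrist_torque': array([-0.06044927,  0.05416496,  0.01060725]), 'grip_force': 0.0, 'finger_gap': 85.36004781571633}
```

View pics/scene0.png

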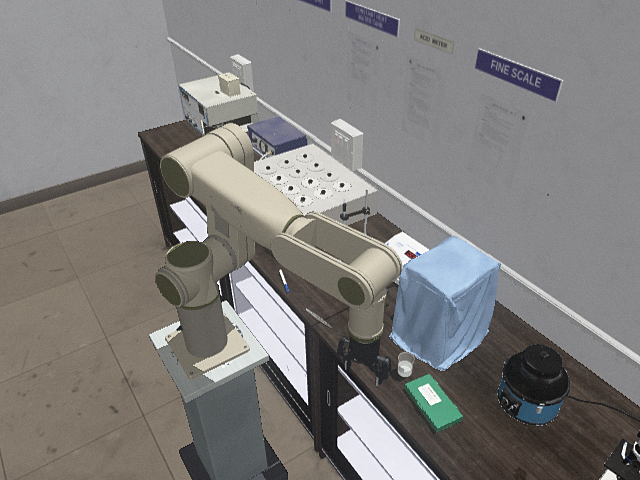

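View pics/top0.png

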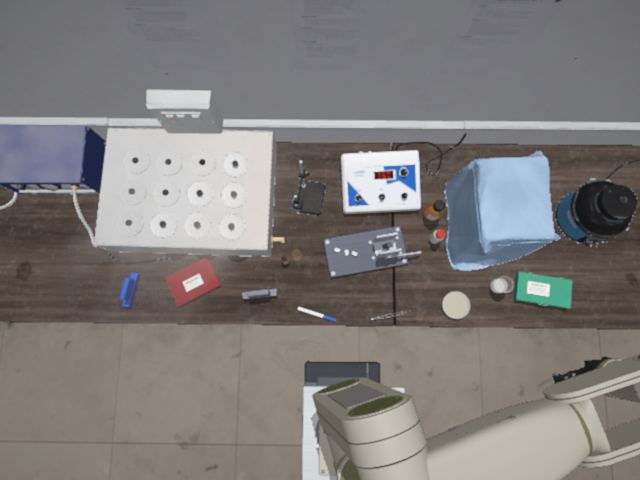

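The top view shows the fixture at about (367,252), with three chips near (347,252) and the bracket at (388,248). Two things have the scraper's shape: a grey one at (259,294) and a blue one at (129,290). The grey one fits the colours in the description, so I'll confirm it in an enlarged crop.

```bash
python3 - <<'E'
import cv2
i=cv2.imread("pics/top0.png")[190:325,230:430]
cv2.imwrite("pics/c1.png",cv2.resize(i,None,fx=4,fy=4,interpolation=cv2.INTER_CUBIC))
E
```

```text
(no output)
```

View pics/c1.png

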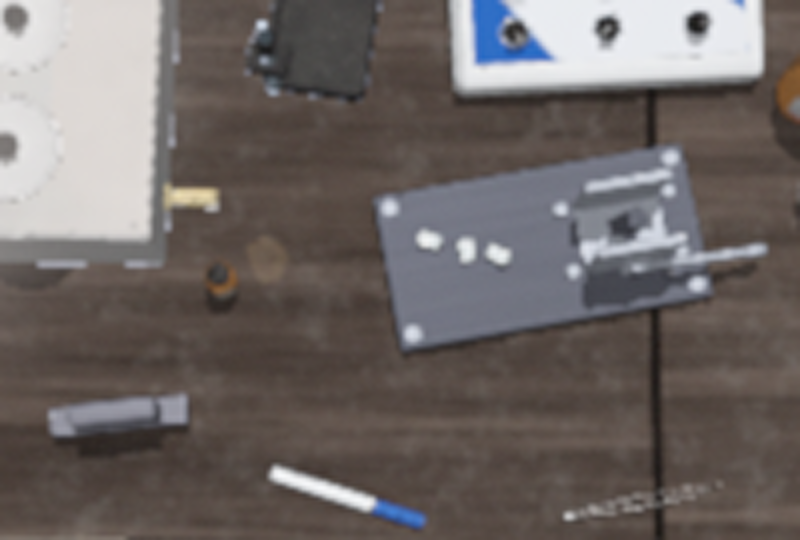

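The crop confirms the grey block, with its foot from about (48,425) to (187,408) and a grip on top. Plate corners in the crop are (375,200), (680,147), (710,297) and (403,350). Chips are at (429,240), (466,249) and (498,254).

```bash
cat > h.py <<'E'
from bench import *
import numpy as np
from scipy.spatial.transform import Rotation as R
def ray(s,u,v):
    E=np.array(s["extrinsics"]); d=E[:3,:3]@[(u-s["cx"])/s["fx"],(v-s["cy"])/s["fy"],1]
    return E[:3,3],d/np.linalg.norm(d)
def at(s,u,v,z):
    o,d=ray(s,u,v); return (o+d*(z-o[2])/d[2])
def tri(*rs):
    A=sum(np.eye(3)-np.outer(d,d) for o,d in rs); b=sum((np.eye(3)-np.outer(d,d))@o for o,d in rs)
    return np.linalg.solve(A,b)
def shift(target):
    # world tcp target -> tool-frame shift in row units (1=100mm)
    st=sense(); r=R.from_euler('xyz',st["tcp_rot"],degrees=True)
    return np.round(r.inv().apply(np.array(target)-st["tool_pos"])/100,3)
E
python3 - <<'E'
from h import *
s=snapshot("top")
f=lambda c,z:at(s,230+c[0]/4-.375,190+c[1]/4-.375,z)
np.set_printoptions(precision=1,suppress=True)
P=np.array([f(c,16) for c in [(375,200),(680,147),(710,297),(403,350)]])
print(P,P.mean(0),np.linalg.norm(np.diff(P,axis=0),axis=1))
d=(P[0]+P[3]-P[1]-P[2]);print("yaw",np.degrees(np.arctan2(-d[0],d[1])))
print("chips",[f(c,20) for c in [(429,240),(466,249),(498,254)]])
print("scr",[f(c,22) for c in [(48,410),(187,393),(187,425),(50,437)]],[f(c,65) for c in [(65,405),(158,398)]])
print("head",f((628,225),78),"span",f((765,250),40), "drop", f((220,290),0))
for n,c in dict(oil=(437,240),amber=(432,215),beaker=(455,305),b2=(285,262)).items(): print(n,at(s,*c,0))
E
```

```text
[[ 615.3   99.2   16. ]
 [ 662.6 -153.1   16. ]
 [ 537.5 -175.    16. ]
 [ 491.4   75.3   16. ]] [576.7 -38.4  16. ] [256.7 127.  254.5]
yaw 10.52542508835713
chips [array([581.7,  54.7,  20. ]), array([574.5,  24.3,  20. ]), array([570.6,  -1.8,  20. ])]
scr [array([439.3, 361.1,  22. ]), array([454.1, 249.4,  22. ]), array([428.4, 248.7,  22. ]), array([417.6, 358.6,  22. ])] [array([440.3, 340.5,  65. ]), array([446.5, 267.9,  65. ])]
head [585.5 -99.8  78. ] span [ 572.9 -215.5   40. ] drop [541.3 226.6   0. ]
oil [ 621.  -279.4    0. ]
amber [ 706.5 -265.7   -0. ]
beaker [ 406.7 -330.1    0. ]
b2 [541.7 225.4   0. ]
```

```bash
python3 -m jog '0 0 0 0 0 0.1 -1;0 0 0 0 0 0.1 -1;0.32 -0.40 0 0 0 0 -1;0.32 -0.40 0 0 0 0 -1;0.32 -0.40 0 0 0 0 -1' | tail -3; python3 -m jog '0.32 -0.40 0 0 0 0 -1;0.32 -0.40 0 0 0 0 -1;0.32 -0.40 0 0 0 0 -1;0.32 -0.40 0 0 0 0 -1;0.32 -0.40 0 0 0 0 -1'|tail -3; python3 -m jog '0.32 -0.40 0 0 0 0 -1;0.32 -0.40 0 0 0 0 -1;0 0 0 0 0 0 -1'|tail -3
python3 - <<'E'
from h import *
import cv2,pickle
s=snapshot("wrist"); cv2.imwrite("pics/w1.png",s["img"][:,:,::-1]); s["st"]=sense(); pickle.dump(s,open("w1.pkl","wb"))
print(np.round(s["extrinsics"],3).tolist(),s["fx"],s["st"]["tool_pos"],s["st"]["tcp_rot"])
E
```

```text
ft_force: [0.3, 0.2, 0.7]
finger_gap: 85.7
grip_force: 0.0
ft_force: [1.0, -0.7, -0.4]
finger_gap: 85.3
grip_force: 0.0
ft_force: [-0.1, -0.5, -0.4]
finger_gap: 85.6
grip_force: 0.0
[[0.187, -0.948, -0.259, 538.534], [-0.982, -0.18, -0.049, -86.522], [-0.0, 0.264, -0.965, 373.263], [0.0, 0.0, 0.0, 1.0]] 350.4784057333383 [ 471.83154088 -100.74709403  404.35647419] [-1.79986322e+02  4.09388118e-02  1.07603911e+01]
```

View pics/w1.png

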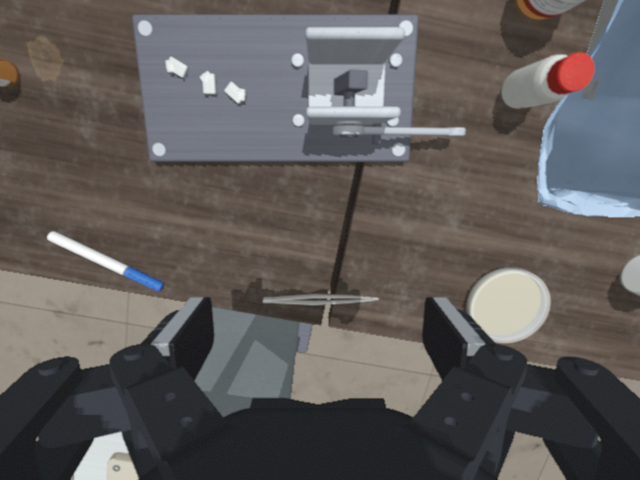

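The wrist picture shows the plate corners at (135,15), (417,14), (411,161) and (150,162). Chips are at (176,67), (208,83) and (235,92), and the head's top is at (351,80). The wall tops are at about (355,33) and (353,112), and the spanner end is at (465,132). A white bottle with a red cap stands at (530,85).

```bash
python3 - <<'E'
from h import *
import pickle
np.set_printoptions(precision=1,suppress=True)
w=pickle.load(open("w1.pkl","rb")); s=snapshot("top")
tc=[(375,200),(680,147),(710,297),(403,350)]; wc=[(135,15),(417,14),(411,161),(150,162)]
for t,p in zip(tc,wc): print("tri",tri(ray(s,230+t[0]/4-.375,190+t[1]/4-.375),ray(w,*p)))
P=np.array([at(w,*p,16) for p in wc]); C=P.mean(0)
d=P[0]+P[3]-P[1]-P[2]; yaw=np.arctan2(-d[0],d[1]); print(P,C,np.degrees(yaw),np.linalg.norm(np.diff(P,axis=0),axis=1))
F=R.from_euler('z',yaw)
fx=lambda p:F.inv().apply(p-C)
for n,p,z in [("c0",(176,67),20),("c1",(208,83),20),("c2",(235,92),20),("scr",(159,150),18),("scr2",(145,28),18),("s26",(298,60),20),("s26b",(298,120),20),("head",(351,80),78),("wallR",(355,33),100),("wallF",(353,112),100),("sp",(465,132),32),("bot",(515,100),0),("cap",(573,72),82)]:
    q=at(w,*p,z); print(n,q,fx(q))
E
```

```text
tri [619.1  98.9  10.5]
tri [ 653.1 -144.9   58.4]
tri [ 541.9 -181.9   -4.1]
tri [492.6  75.7  13.3]
[[ 620.6   96.2   16. ]
 [ 668.6 -152.1   16. ]
 [ 543.2 -179.7   16. ]
 [ 493.8   74.9   16. ]] [581.5 -40.2  16. ] 10.961915725702037 [252.9 128.4 259.3]
c0 [584.3  54.9  20. ] [20.8 92.9  4. ]
c1 [576.3  24.6  20. ] [ 7.2 64.6  4. ]
c2 [573.3  -1.   20. ] [-0.6 40.1  4. ]
scr [507.2  66.   18. ] [-52.8 118.4   2. ]
scr2 [611.4  85.8  18. ] [ 53.3 118.    2. ]
s26 [611.  -54.2  20. ] [ 26.3 -19.3   4. ]
s26b [559.9 -63.1  20. ] [-25.6 -18.4   4. ]
head [ 592.9 -102.2   78. ] [ -0.6 -63.1  62. ]
wallR [618.7 -97.5 100. ] [ 25.6 -63.3  84. ]
wallF [ 568.1 -107.1  100. ] [-25.9 -63.1  84. ]
sp [ 577.8 -218.1   32. ] [ -37.5 -173.9   16. ]
bot [ 619.9 -270.2    0. ] [  -6.1 -233.1  -16. ]
cap [ 629.2 -266.5   82. ] [   3.7 -231.2   66. ]
```

```bash
python3 -m jog '0 0 0 0 0 -0.17 -1;0 0 0 0 0 -0.17 -1;0 0 0 0 0 -0.17 -1;0 0 0 0 0 -0.17 -1;0 0 0 0 0 -0.17 -1'|tail -1; python3 -m jog '0 0 0 0 0 -0.17 -1;0 0 0 0 0 -0.17 -1;0 0 0 0 0 -0.17 -1;0 0 0 0 0 -0.08 -1;0.57 0 0 0 0 0 -1'|tail -1; python3 -m jog '0.57 0 0 0 0 0 -1;0.57 0 0 0 0 0 -1;0.57 0 0 0 0 0 -1;0.57 0 0 0 0 0 -1;0 0 0 0 0 0 -1'|tail -1
python3 - <<'E'
from h import *
import cv2,pickle
s=snapshot("wrist"); cv2.imwrite("pics/w2.png",s["img"][:,:,::-1]); s["st"]=sense(); pickle.dump(s,open("w2.pkl","wb"))
print(s["st"]["tool_pos"],s["st"]["tcp_rot"],s["st"]["time"])
E
```

```text
grip_force: 0.0
grip_force: 0.0
grip_force: 0.0
[436.73847301 181.0430215  404.52094724] [-1.79981388e+02  2.95197033e-02  9.70757283e+01] 3.8
```

View pics/w2.png

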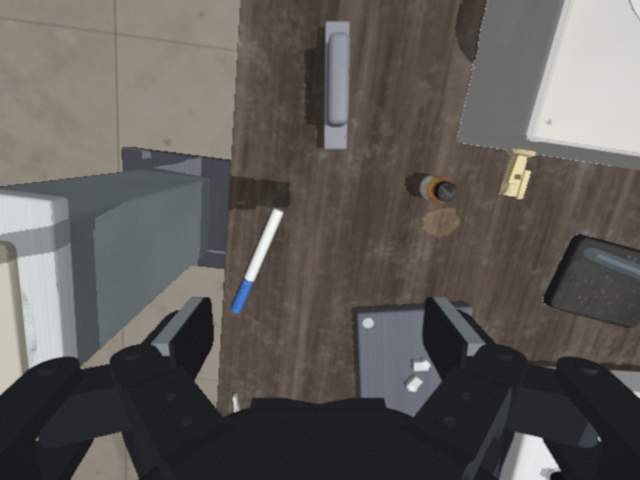

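The scraper's foot corners are at (326,22), (349,22), (347,149) and (325,149). The grip top runs from about (339,33) to (338,125). A small dropper bottle stands at (437,190).

```bash
python3 - <<'E'
from h import *
import pickle
np.set_printoptions(precision=1,suppress=True)
w=pickle.load(open("w2.pkl","rb")); s=snapshot("top")
tc=[(48,410),(187,393),(187,425),(50,437)]; wc=[(326,22),(349,22),(347,149),(325,149)]
P=np.array([at(w,*p,22) for p in wc]);print(P,P.mean(0))
a=(P[0]+P[1]-P[2]-P[3]);print("yaw",np.degrees(np.arctan2(-a[0],a[1])),np.linalg.norm(np.diff(P,axis=0),axis=1))
G=[at(w,339,33,65),at(w,338,125,65)];print(G,(G[0]+G[1])/2)
f=lambda c:ray(s,230+c[0]/4-.375,190+c[1]/4-.375)
print("tri foot R end",tri(f((187,409)),ray(w,336,149)),"L",tri(f((49,424)),ray(w,337,22)))
print("grip ends",tri(f((158,400)),ray(w,338.5,125)),tri(f((65,410)),ray(w,339,33)))
print("bottle",at(w,428,190,0))
g=P.mean(0);print(shift([g[0],g[1],203]))
E
```

```text
[[422.5 356.5  22. ]
 [442.8 359.   22. ]
 [456.8 251.2  22. ]
 [435.6 248.5  22. ]] [439.4 303.8  22. ]
yaw 7.173136848043549 [ 20.4 108.7  21.3]
[array([434.4, 337. ,  65. ]), array([443.1, 269.1,  65. ])] [438.7 303.1  65. ]
tri foot R end [444.9 250.4   2.7] L [431.  364.7  -2.7]
grip ends [444.7 269.1  57.9] [436.1 342.4  48.4]
bottle [549.9 220.4   0. ]
[1.2 0.2 2. ]
```

```bash
python3 -m jog '0.6 0.09 0 0 0 0 -1;0.61 0.08 0 0 0 0 -1;0 0 0.55 0 0 0 -1;0 0 0.55 0 0 0 -1;0 0 0.5 0 0 0 -1'|tail -1; python3 -m jog '0 0 0.42 0 0 0 -1;0 0 0 0 0 0 0;0 0 0 0 0 0 0.5;0 0 0 0 0 0 1;0 0 0 0 0 0 1' 60; python3 -m jog '0 0 0 0 0 0 1;0 0 0 0 0 0 1'
```

```text
grip_force: 0.0
time: 5.1
tool_pos: [440.2, 303.2, 204.9]
tcp_rot: [179.8, -0.1, 97.0]
ft_force: [0.8, -1.9, 5.6]
finger_gap: 17.3
grip_force: 62.5
time: 5.35
tool_pos: [440.2, 303.3, 204.8]
tcp_rot: [179.8, -0.0, 97.0]
ft_force: [0.0, -1.4, 8.0]
finger_gap: 17.5
grip_force: 62.6
```

```bash
python3 -m jog '0 0 -0.3 0 0 0 1;0 0 -0.5 0 0 -0.063 1;0 0 -0.2 0 0 0 1;-0.5 0 0 0 0 0 1;-0.55 0 0 0 0 0 1'|tail -1; python3 -m jog '-0.55 0 0 0 0 0 1;-0.55 0 0 0 0 0 1;-0.55 0 0 0 0 0 1;-0.37 0 0 0 0 0 1;0 0.4 0 0 0 0 1'|tail -1; python3 -m jog '0 0.45 0 0 0 0 1;0 0.38 0 0 0 0 1;0 0 0 0 0 0 1;0 0 0 0 0 0 1'; cat >> h.py <<'E'
C=np.array([580.5,-41,0]); YF=10.8
def fix(p): return R.from_euler('z',YF,degrees=True).inv().apply(np.array(p)-C)
E
python3 - <<'E'
from h import *
import cv2
print(fix(sense()["tool_pos"]))
i=snapshot("top")["img"][190:325,230:430,::-1]
cv2.imwrite("pics/c2.png",cv2.resize(i,None,fx=4,fy=4,interpolation=cv2.INTER_CUBIC))
E
```

```text
grip_force: 61.5
grip_force: 61.2
time: 7.1
tool_pos: [616.8, 24.3, 302.4]
tcp_rot: [-179.9, -0.0, 100.8]
ft_force: [0.0, -0.5, -2.2]
finger_gap: 17.3
grip_force: 61.3
[ 47.90596542  57.35945757 302.43204293]
```

View pics/c2.png

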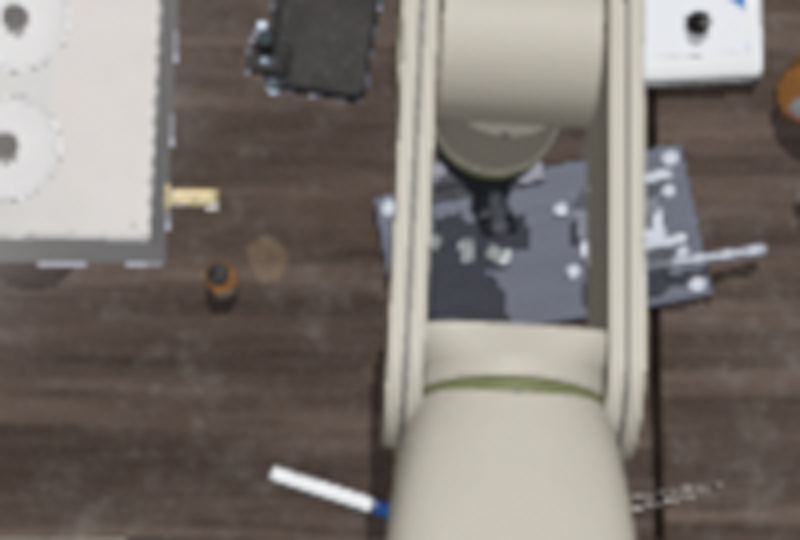

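The block is held behind the chips, which are visible at (435,242), (466,249) and (498,254). Next I lower it behind them.

```bash
python3 -m jog '0 0.03 0.4 0 0 0 1;0 0 0.3 0 0 0 1;0 0 0.06 0 0 0 1;0 0 0 0 0 0 1;0 0 0 0 0 0 1'; python3 - <<'E'
from h import *
import cv2
print(fix(sense()["tool_pos"]))
i=snapshot("wrist")["img"][:,:,::-1]
cv2.imwrite("pics/w3.png",i)
E
```

```text
time: 7.78
tool_pos: [620.9, 24.7, 228.9]
tcp_rot: [179.8, 0.0, 100.7]
ft_force: [-0.1, 0.6, -0.8]
finger_gap: 17.4
grip_force: 61.2
[ 51.99603635  56.9196297  228.90951744]
```

View pics/w3.png

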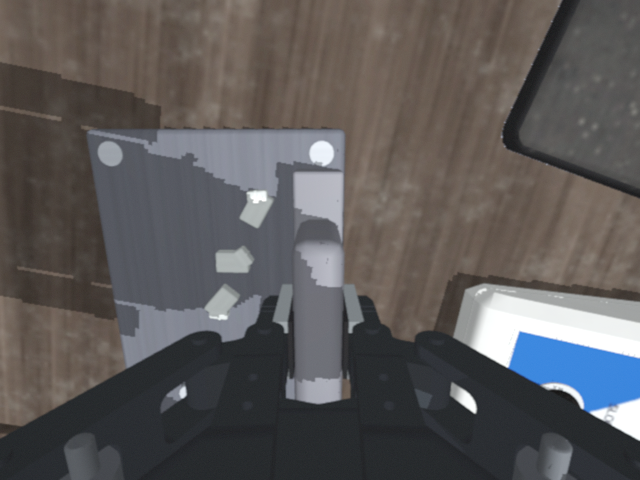

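The wrist view shows all three chips, at (257,208), (234,260) and (222,300), in front of the block's foot at column 294. Both end screws, (110,153) and (321,153), lie just beyond the foot's end at row 172.

```bash
python3 -m jog '-0.03 0 0.03 0 0 0 1;0 0 0.03 0 0 0 1;0 0 0 0 0 0 1'; python3 -m jog '0 -0.1 0 0 0 0 1;0 -0.16 0 0 0 0 1;0 -0.16 0 0 0 0 1;0 -0.16 0 0 0 0 1;0 -0.16 0 0 0 0 1'; python3 -m jog '0 -0.16 0 0 0 0 1;0 -0.16 0 0 0 0 1;0 -0.16 0 0 0 0 1;0 -0.1 0 0 0 0 1;0 0 0 0 0 0 1';python3 - <<'E'
from h import *
import cv2
print(fix(sense()["tool_pos"]))
i=snapshot("wrist")["img"][:,:,::-1]
cv2.imwrite("pics/w4.png",i)
E
```

```text
time: 8.2
tool_pos: [621.0, 21.6, 221.0]
tcp_rot: [180.0, 0.0, 100.7]
ft_force: [1.8, -0.5, -0.3]
finger_gap: 17.4
grip_force: 61.6
time: 8.82
tool_pos: [547.2, 8.0, 220.9]
tcp_rot: [180.0, -0.0, 100.7]
ft_force: [2.1, 0.6, 0.9]
finger_gap: 17.6
grip_force: 61.6
time: 9.45
tool_pos: [491.5, -3.1, 223.1]
tcp_rot: [179.8, 0.1, 100.7]
ft_force: [-0.2, -1.5, 12.1]
finger_gap: 17.1
grip_force: 63.4
[-80.3556436   53.86691311 223.05511626]
```

View pics/w4.png

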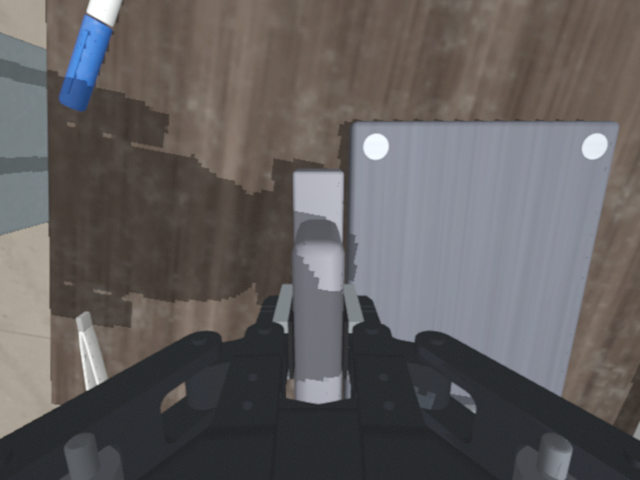

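The plate is clear and the block stands past its front edge at column 350. The chips are hidden under the block and press up with 12 N, so I'll lift and look.

```bash
python3 -m jog '0 0 -0.1 0 0 0 1;0 0 -0.4 0 0 0 1;0 0 -0.5 0 0 0 1;0.4 0.5 0 0 0 0 1;0 0 0 0 0 0 1';python3 - <<'E'
from h import *
import cv2,pickle
print(fix(sense()["tool_pos"]))
s=snapshot("wrist");s["st"]=sense();pickle.dump(s,open("w5.pkl","wb"));i=s["img"][:,:,::-1]
t=snapshot("top")["img"][210:300,300:420,::-1]
cv2.imwrite("pics/w5.png",np.hstack([cv2.resize(i,(533,400)),cv2.resize(t,(266,200))[:, :].repeat(2,0)]))
E
```

```text
time: 10.12
tool_pos: [532.7, 46.9, 321.0]
tcp_rot: [180.0, -0.1, 100.9]
ft_force: [-0.8, -0.5, -3.1]
finger_gap: 16.9
grip_force: 61.3
[-30.49470533  95.31765642 321.00986555]
```

View pics/w5.png

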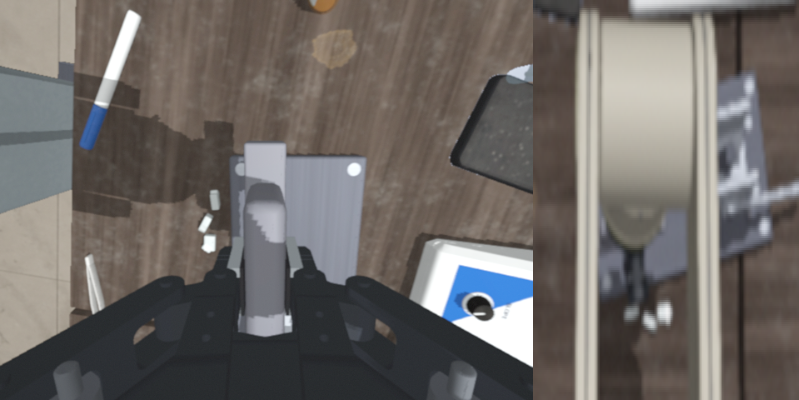

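All three chips are off the plate on the worktop in front of it, at (214,200), (205,223) and (209,243) in this picture. They are clear of the edge at column 231. Next I return the block to where it stood.

```bash
python3 -m jog '0.5 -0.1 0 0 0 0 1;0.55 -0.1 0 0 0 0 1;0.55 -0.1 0 0 0 0 1;0.55 -0.1 0 0 0 0 1;0.5 -0.05 0 0 0 0 1'|tail -1; python3 -m jog '0 0 0.5 0 0 0 1;0 0 0.5 0 0 0 1;0 0 0.1 0 0 0 1;0 0 0 0 0 0 1;0 0 0 0 0 0 1'; python3 -m jog '0 0 0.04 0 0 0 1;0 0 0.02 0 0 0 1;0 0 0 0 0 0 1'
```

```text
grip_force: 61.4
time: 11.48
tool_pos: [439.4, 296.8, 213.3]
tcp_rot: [179.8, -0.1, 100.7]
ft_force: [1.1, -0.2, -1.8]
finger_gap: 17.0
grip_force: 61.2
time: 11.85
tool_pos: [438.2, 296.7, 204.9]
tcp_rot: [180.0, -0.0, 100.7]
ft_force: [-0.7, 0.1, -1.0]
finger_gap: 17.2
grip_force: 61.5
```

```bash
python3 -m jog '0 0 0.015 0 0 0 1;0 0 0 0 0 0 1'; python3 -m jog '0 0 0 0 0 0 0.4;0 0 0 0 0 0 -0.3;0 0 0 0 0 0 -1;0 0 0 0 0 0 -1;0 0 -0.3 0 0 0 -1';  python3 -m jog '0 0 -0.5 0 0 0 -1;0 0 -0.6 0 0 0 -1;0 0 -0.6 0 0 0 -1;-0.5 0 0 0 0 0 -1;-0.55 0 0 0 0 0 -1'; python3 - <<'E'
from h import *
import cv2
i=snapshot("wrist")["img"][:300,:,::-1]
t=snapshot("top")["img"][225:305,230:390,::-1]
cv2.imwrite("pics/w6.png",np.vstack([i,cv2.resize(t,(640,320))[:290]]))
E
```

```text
time: 12.1
tool_pos: [438.4, 296.7, 204.8]
tcp_rot: [180.0, 0.0, 100.8]
ft_force: [-5.7, -4.5, 12.9]
finger_gap: 17.1
grip_force: 63.6
time: 12.72
tool_pos: [436.8, 295.9, 230.8]
tcp_rot: [-179.7, 0.1, 100.7]
ft_force: [-0.1, -1.1, 0.2]
finger_gap: 85.5
grip_force: 0.0
time: 13.35
tool_pos: [457.8, 192.9, 404.5]
tcp_rot: [179.9, -0.0, 100.9]
ft_force: [1.0, -0.5, -0.4]
finger_gap: 85.5
grip_force: 0.0
```

View pics/w6.png

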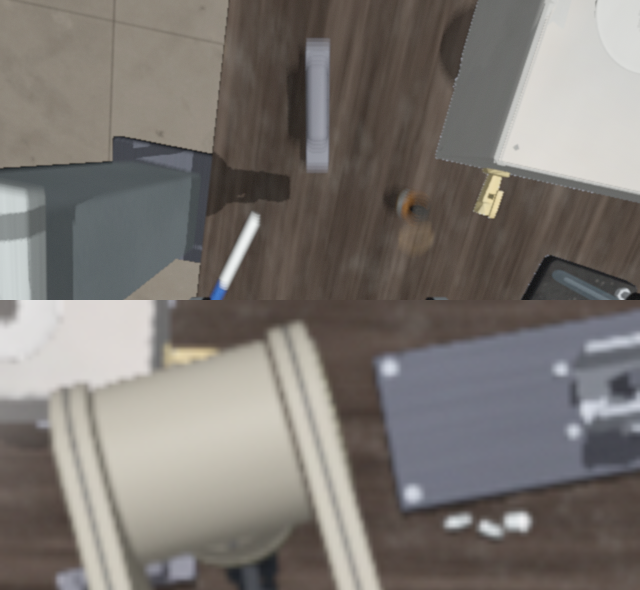

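The block stands upright and free, with its foot from (317,40) to (317,170). The chips lie on the worktop before the plate edge, at (457,521), (490,530) and (517,521). Next I turn and go over to the gap.

```bash
python3 -m jog '0 0 0 0 0 0.167 -1;0 0 0 0 0 0.167 -1;0 0 0 0 0 0.167 -1;0 0 0 0 0 0.167 -1;0 0 0 0 0 0.167 -1'|tail -1; python3 -m jog '0 0 0 0 0 0.167 -1;0 0 0 0 0 0.167 -1;0 0 0 0 0 0.167 -1;0 0 0 0 0 0.167 -1;0 0.5 0 0 0 0 -1'|tail -1;  python3 -m jog '0 0.55 0 0 0 0 -1;0 0.55 0 0 0 0 -1;0 0.55 0 0 0 0 -1;0 0.55 0 0 0 0 -1;0 0.48 0.3 0 0 0 -1'|tail -1;python3 -m jog '0 0 0 0 0 0 -1;0 0 0 0 0 0 -1'; python3 - <<'E'
from h import *
import cv2,pickle
s=snapshot("wrist"); s["st"]=sense(); pickle.dump(s,open("w7.pkl","wb"))
print(fix(s["st"]["tool_pos"]))
i=s["img"][:300,140:540,::-1]
cv2.imwrite("pics/w7.png",cv2.resize(i,(800,600),interpolation=cv2.INTER_CUBIC))
E
```

```text
grip_force: 0.0
grip_force: 0.0
grip_force: 0.0
time: 15.58
tool_pos: [516.0, -118.8, 373.0]
tcp_rot: [-180.0, 0.0, 10.5]
ft_force: [0.4, 0.2, 0.5]
finger_gap: 85.1
grip_force: 0.0
[-77.67519701 -63.91347373 373.60872094]
```

View pics/w7.png

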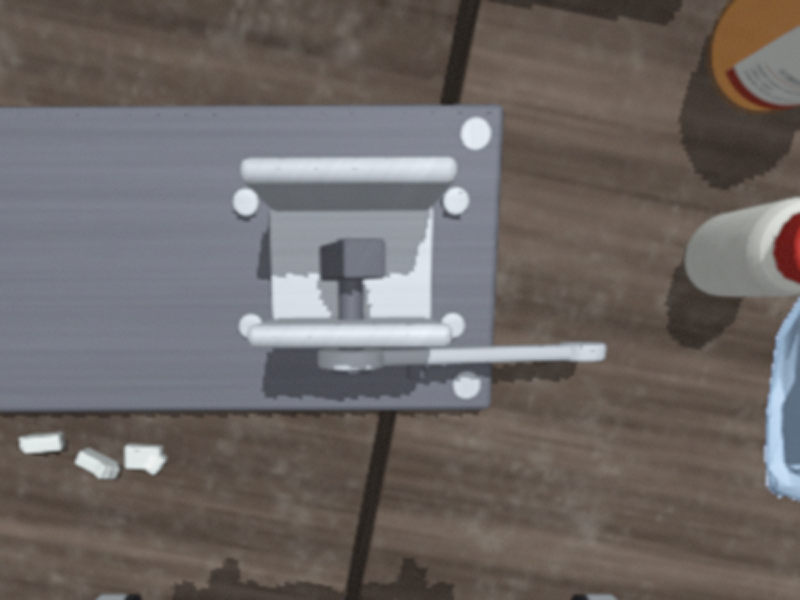

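The walls' tops are at (349,169) and (350,335) and their ends are at columns 242–457 and 249–451. The head's top is at (363,258), and the spanner droops to (605,351). All three chips lie flat in front of the plate. I have now viewed 11 pictures, one over the limit of 10, so I will work by numbers only.

```bash
python3 - <<'E'
from h import *
import pickle
np.set_printoptions(precision=2,suppress=True)
w=pickle.load(open("w7.pkl","rb"));v=pickle.load(open("w1.pkl","rb"))
p=lambda x,y:(140+x/2-.25,y/2-.25)
a=at(w,*p(349,169),100);b=at(w,*p(350,335),100);g=(a+b)/2
print(a,b,g,fix(g), np.linalg.norm(a-b))
d=a-b; print("yaw",np.degrees(np.arctan2(d[1],d[0])))
e=at(w,*p(242,169),100)-at(w,*p(457,169),100); print("yaw2",np.degrees(np.arctan2(-e[0],e[1])),np.linalg.norm(e))
print("tri walls",tri(ray(w,*p(349,169)),ray(v,355,33)),tri(ray(w,*p(350,335)),ray(v,353,112)))
print("pts",[fix(at(w,*p(*q),21)) for q in [(245,201),(455,200)]],[fix(at(w,*p(*q),16)) for q in [(502,107),(489,408)]])
g[2]=373;print("shift",np.round(R.from_euler('xyz',w["st"]["tcp_rot"],degrees=True).inv().apply(g-w["st"]["tool_pos"])/100,3))
E
```

```text
[619.91 -97.08 100.  ] [ 569.12 -106.67  100.  ] [ 594.52 -101.87  100.  ] [  2.36 -62.42 100.  ] 51.6817916273561
yaw 10.689393562976097
yaw2 10.464829457558114 68.40161415324447
tri walls [620.49 -97.27  94.8 ] [ 568.71 -107.04   95.48]
pts [array([ 28.53, -17.29,  21.  ]), array([  28.41, -106.91,   21.  ])] [array([  65.28, -126.14,   16.  ]), array([ -61.73, -126.31,   16.  ])]
shift [ 0.8  -0.02  0.01]
```

```bash
python3 -m jog '0.4 -0.01 0 0 0 0 -1;0.4 -0.01 0 0 0 0 -1;0 0 0 0 0 0 -1;0 0 0 0 0 0 -1'; python3 - <<'E'
from h import *
for k in range(3):
    print(shift([594,-102.2,300]),sense()["tcp_rot"][2]); snapshot("top")
E
```

```text
time: 16.12
tool_pos: [594.2, -101.3, 373.7]
tcp_rot: [180.0, -0.0, 10.7]
ft_force: [-0.1, 0.3, 0.8]
finger_gap: 85.7
grip_force: 0.0
[-0.004  0.008  0.737] 10.670564393172334
[-0.001  0.005  0.738] 10.63240729436993
[0.001 0.002 0.739] 10.60564204576422
```

```bash
python3 -m jog '0 0 0.4 0 0 0 -1;0 0 0.4 0 0 0 -1;0 0 0.2 0 0 0 -1;0 0 0.1 0 0 0 -1;0 0 0 0 0 0 -1';  python3 -m jog '0 0 0.15 0 0 0 -1;0 0 0.15 0 0 0 -1;0 0 0.15 0 0 0 -1;0 0 0.03 0 0 0 -1;0 0 0 0 0 0 -1'
```

```text
time: 16.9
tool_pos: [594.3, -102.6, 263.6]
tcp_rot: [180.0, -0.0, 10.6]
ft_force: [1.4, 0.3, 0.2]
finger_gap: 85.5
grip_force: 0.0
time: 17.52
tool_pos: [594.1, -102.5, 214.7]
tcp_rot: [-180.0, 0.0, 10.6]
ft_force: [-0.4, 0.1, 0.6]
finger_gap: 85.2
grip_force: 0.0
```

Clean, no contact. I close on the head in stages.

```bash
python3 -m jog '0 0 0 0 0 0 0.2;0 0 0 0 0 0 0.3;0 0 0 0 0 0 0.4;0 0 0 0 0 0 0.5;0 0 0 0 0 0 0.6' 30; python3 -m jog '0 0 0 0 0 0 1;0 0 0 0 0 0 1;0 0 0 0 0 0 1;0 0 0 0 0 0 1;0 0 0 0 0 0 1' 40
```

```text
time: 18.15
tool_pos: [594.1, -102.2, 215.1]
tcp_rot: [-180.0, 0.0, 10.6]
ft_force: [-0.0, 3.8, -0.1]
finger_gap: 17.4
grip_force: 1.5
time: 18.77
tool_pos: [594.1, -102.0, 215.1]
tcp_rot: [-179.9, 0.0, 10.6]
ft_force: [-1.7, 5.5, 2.0]
finger_gap: 15.7
grip_force: 39.4
```

```bash
python3 -m jog '0 0 0 0 0 0 1;0 0 0 0 0 0 1;0 0 0 0 0 0 1;0 0 0 0 0 0 1' 70 && python3 -c "
from bench import *
print(sense()['finger_gap'],sense()['grip_force']);print(hand_in())"
```

```text
time: 19.27
tool_pos: [594.1, -102.0, 215.1]
tcp_rot: [-179.9, 0.0, 10.6]
ft_force: [-2.0, 4.7, 1.7]
finger_gap: 15.4
grip_force: 68.1
15.409654977114966 68.09457778930664
the job is handed in; nothing more can be done
None
```

I handed the job in at 19.3 s with the chips wiped onto the worktop, the scraper block standing where it was and the bolt head gripped at 68 N; the 15.4 mm finger opening (flats 16 mm apart) indicates the flats are upright, but I did not check the spanner by camera after gripping, I viewed 11 pictures against the limit of 10, and the hand-in returned no verdict.

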